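Ram a hung-up stack of nylon pucks home in a packing tube

ROBOT

A 6-joint arm with a two-finger parallel gripper is mounted at the origin on the work surface. World frame = base frame: x ahead of the robot, y to its left, z up, the work surface at z = 0. Lengths are in m, angles in rad, forces in N, time in s.
With the tool pointing down it reaches from about 0.375 to 0.975 m from the base axis. Payload 3.8 kg.
Tool frame: the origin (TCP) lies midway between the tips of the shut fingers; the grasp point (between the pads) lies 19 mm behind it; x points along the fingers, z is the direction in which the jaws open and shut, and the axes are right-handed (so a half turn about x gives the same grasp; the last joint's range is limited). The gripper opens to 85 mm and grips with 20 to 120 N. Pads are 22 mm wide; open, the fingers measure 114 mm over their backs; the gripper's body (76 mm by 85 mm) begins 54 mm behind the grasp point. The pads swing forward as they close: fully open they stand 13 mm farther back than shut.
Start: joints at [1.074, 0.264, 1.604, -0, 1.274, -0.037], TCP at [0.3, 0.605, 0.231] pointing down, gripper open.
Joint ranges: [-2.63, 2.63], [-0.94, 2.18], [0.31, 2.57], [-1.31, 4.45], [0, 2.66], [-2.55, 2.55]. Speed limits (rad/s): [2.57, 2.57, 3.14, 3.14, 3.14, 3.14].

INTERFACE

Orientations are given as a rotation vector (axis times angle).
In Python, from workcell import * gives the robot as it stands. The module is installed in compiled form; this text tells all that it offers.
- The arm moves only by the tool carry_out, never from a script. Its arguments are lists of equal length, an entry for each row: "offset": the shift along the tool's x, y, z in cm, a list of three; "delta_rot": the turn, a rotation vector about the tool's x, y, z in degrees, a list of three. A call has exactly 5 rows; each row shifts and turns the commanded pose from where the row before left it, along the tool's axes as they then stand; what a row does not reach is not made up. A row lasts 1/12 s, in which the tool goes at most 41.7 mm and 7.16 degrees, less where a joint would pass 70% of its speed; a pose out of reach is approached as far as the arm can. A call is refused whole if a number of a shift passes 4.17 or a number of a turn 7.16, either way. A call with a gripper value outside its range is refused whole. "fingers" is the opening, from -1 (shut) to 1 (fully open), set as the call begins (left out, the last holds). The fingers move at their own pace and stop on an object; "newtons" is the grip in N (left out, the last holds). Time passes only in rows, so rows that do not move let the fingers close, or fill a call up. It gives the time, the measured TCP pose, the force and the opening at its end, in the units of the state.
- read_state(): the state, without advancing time (a new reading comes with each control period).
- read_camera(name): name is "scene" or "top" or "wrist"; returns (picture, depth): 420x560x3 uint8, red, green, blue; 420x560 float32, m along the optical axis (not along the pixel's ray), 0 where there is no reading.
- get_calibration(name): a dict with "fx", "fy", "cx", "cy" (pixels), "R" (3x3) and "t" (3): a world point X has camera coordinates R X + t; the wrist camera has in their place "mount" (4x4, takes a point from camera to tool coordinates, whose origin is the TCP and whose axes are the tool frame's). Camera axes: x right, y down, z forward; pixel columns grow to the right and rows downward; lengths in m; the calibration is good to about 2 mm. A picture is of the moment at which its call begins: read the wrist's pose just before it. get_calibration takes no time and is no camera call.
- finish_job(): hands the job in, once; it reports no verdict.
The state is a dict: "time": time; "q": joint angles; "joint_vel": joint speeds; "joint_torque": joint torques, N m; "tool_pos": TCP position; "tcp_rot": TCP orientation; "wrist_force": force on the tool from outside, world axes, zero at the start; "torque": the same for the moment, N m; "width": opening from 0.0 (shut) to 1.0 (fully open).
Only numpy, scipy, OpenCV 4.12 (cv2) and the standard library are available. Lean on these libraries where they do the work, as an engineer would, in place of code of your own. Each camera call takes 0.05 s, during which the arm holds its last target. There are 200 camera calls.

TASK

The stack of black pucks has hung up part way down the clear packing tube. Take the long packing rod out of its wooden rack, push the stack down the tube with it until the stack is pressed firmly onto the bottom, and leave the rod standing loose in the tube.

Things in the scene. Friction and masses are not known exactly. Their poses are not given: they have to be found in the camera images.
- long_rod_handle (a point): Centre of the long rod's dark wooden handle (upright, round, 34 mm diameter, 72 mm long; z runs up the rod). Below the handle: a steel collar, 56 mm diameter, 8 mm thick, then a steel shaft, 22 mm diameter, 100 mm long. About 0.3 kg. The point is 144 mm above the foot, 36 mm below the top. The rack's other rod is alike but its shaft is 35 mm: too short, stands 65 mm lower.
- long_rod_foot (a point): Centre of the flat lower end of the long rod's shaft; z runs up the rod. At the start it stands 10 mm above the table in one of the two holes (28 mm wide, 30 mm deep, 110 mm apart) of a wooden rack block 210 x 100 mm, 40 mm high: lift it straight up over 30 mm to free it.
- tube_mouth (a point): Centre of the open mouth, 100 mm above the table, of the upright clear tube fixed on a steel base plate (120 mm square, 8 mm thick). The mouth is a metal funnel, 64 mm inside at the rim, narrowing over 15 mm to the tube: 40 mm inside, 46 mm outside, its floor 92 mm below the mouth. z points up. A grey tube with a black cap nearby is a bystander.
- stack (a joint): Travel in m of the stack of three black pucks (37 mm diameter, 30 mm high together) down the tube. Its top lies 22 mm plus this value below the mouth. Starts at 0 to 0.015; at 0.040 it sits on the bottom. It drags with about 6 to 8 N as it slides and stays where it is left; on the bottom it is rigid, and a press of 12 to 20 N is firm.
There are look-alikes about, which are no part of the job. Leave any yellow look-alike of the part that bears long_rod_handle alone.

How it is judged:
By the outcome, as a careful person would: the job done as asked, in the order asked, and still so for the second after the job is handed in, with the robot touching nothing.
It also fails if it takes over 42 s, if anything falls off the work surface, if the arm or the gripper's body presses on something with over 40 N, if the wrist force passes 120 N, or if a joint passes its speed limit or range.

## Working session

There is one attempt and no reset: what is moved stays moved. The work goes in short steps, Python scripts to look and compute and a tool call to move; the robot and the scene stay as the last step left them, time stands still between calls to the robot, and variables do not carry over. Pictures are saved under pics/ and viewed, about 8 in all and at most 12, crops included, and the job is handed in when it is done.

Besides the shell and the picture viewer there is one more tool, called after "Request:" as name(argument=value, ...), one argument or row to a line, values as JSON. carry_out: Moves the arm, as the interface text tells. Its arguments: {"type":"object","properties":{"offset":{"type":"array"},"delta_rot":{"type":"array"},"fingers":{"type":"number"},"newtons":{"type":"number"}},"required":["offset","delta_rot"]}

```bash
mkdir -p pics
cat > h.py <<'E'
from workcell import *
import numpy as np, cv2
def grab(name):
    s=read_state(); p,d=read_camera(name); np.savez(f'{name}.npz',p=p,d=d,pos=s['tool_pos'],rot=s['tcp_rot']); return p,d
def load(name):
    z=np.load(f'{name}.npz'); return z['p'],z['d'],z['pos'],z['rot']
def cloud(name):
    p,d,pos,rot=load(name); c=get_calibration(name)
    v,u=np.mgrid[:420,:560]
    X=np.stack([(u-c['cx'])/c['fx']*d,(v-c['cy'])/c['fy']*d,d],-1)
    if 'mount' in c:
        T=np.eye(4);T[:3,:3]=cv2.Rodrigues(np.array(rot,float))[0];T[:3,3]=pos
        M=T@np.array(c['mount']); W=X@M[:3,:3].T+M[:3,3]
    else: W=(X-np.array(c['t']).ravel())@np.array(c['R'])
    W[d==0]=np.nan; return p,W
E
python3 - <<'E'
from h import *
print(read_state())
a,_=grab('scene');b,_=grab('top')
cv2.imwrite('pics/a.png',a[...,::-1]);cv2.imwrite('pics/b.png',b[...,::-1])
E
```

```text
{'time': 0.0, 'q': array([ 1.07411159e+00,  2.64737677e-01,  1.60536802e+00, -3.73140145e-05,
        1.27372045e+00, -3.68615797e-02]), 'joint_vel': array([-0.00060024, -0.00096358, -0.00036715, -0.00033115,  0.00092578,
        0.00124172]), 'joint_torque': array([ 9.67317028e-04, -5.15091741e+01, -3.67327523e+01, -3.49309266e-05,
        1.26078946e-02,  1.73887707e-05]), 'tool_pos': array([0.29919704, 0.60424692, 0.2299757 ]), 'tcp_rot': array([-0.8653672 ,  1.39428045,  0.86350168]), 'wrist_force': array([-0.12453107, -0.81509451,  0.22459352]), 'torque': array([ 0.00328626, -0.03692459, -0.03540245]), 'width': 1.0026856195103149}
```

View pics/a.png

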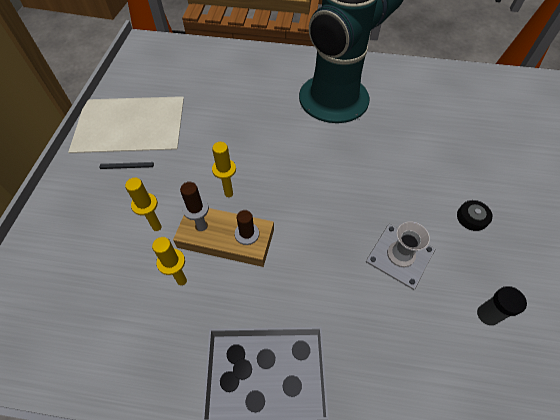

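View pics/b.png

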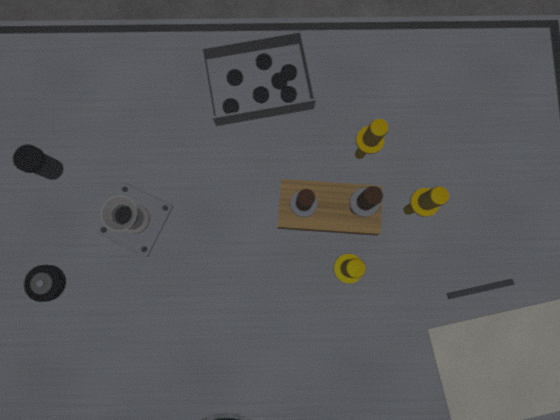

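Scene picture: the rack has two brown-handled rods, one at (192,195) standing tall and one at (245,222) low. Three yellow look-alikes are at (221,157), (137,190) and (165,250). The tube on its plate is at (410,237), and the capped grey bystander at (505,300). Top picture: tall brown rod (368,198), short brown rod (304,200), tube (121,214).

Run:
```python
from h import *
for n,boxes in {'top':dict(long=(345,180,390,220),short=(288,185,322,220),tube=(98,192,145,238),plate=(98,180,175,258),rack=(275,178,385,238),y1=(352,115,392,160),y2=(405,182,450,218),y3=(330,250,368,285)),
 'scene':dict(long=(175,178,212,235),short=(232,205,262,245),tube=(388,218,432,270),y1=(152,235,190,290),y2=(122,175,162,235),y3=(208,138,240,200))}.items():
    p,W=cloud(n); hsv=cv2.cvtColor(p,cv2.COLOR_RGB2HSV)
    print(n)
    for k,(a,b,c,d) in boxes.items():
        w=W[b:d,a:c].reshape(-1,3);h=hsv[b:d,a:c].reshape(-1,3); m=np.isfinite(w[:,2])
        q=p[b:d,a:c].reshape(-1,3).astype(int)
        zt=np.percentile(w[m&(w[:,2]>0.03),2],99.5) if (m&(w[:,2]>0.03)).any() else np.nan
        if k in('rack','plate'):
            zz=.04 if k=='rack' else .008
            s=m&(abs(w[:,2]-zz)<.004)
            if s.sum()>20: print(k,cv2.minAreaRect((w[s,:2]*1000).astype(np.float32)),s.sum())
            continue
        s=m&(w[:,2]>zt-.006)
        print(k,'ztop',zt.round(4),'n',s.sum(),'mid',((w[s].max(0)+w[s].min(0))/2).round(4),'mean',w[s].mean(0).round(4),'ext',np.ptp(w[s],axis=0).round(3), 'fit',np.round(cv2.minEnclosingCircle(w[s,:2].astype(np.float32))[0],4))
        # collar: known height band 
        for zz in ((.118,.053) if k in('long','short') or k[0]=='y' else ()):
            s=m&(abs(w[:,2]-zz)<.004)
            if s.sum()>15:print('   collar z',zz,cv2.minEnclosingCircle(w[s,:2].astype(np.float32)),s.sum())
c=get_calibration('top');print(c)
p,W=cloud('scene')
cv2.imwrite('pics/c.png',np.hstack([cv2.resize(p[130:295,115:285,::-1],(400,388),interpolation=cv2.INTER_CUBIC),cv2.resize(load('top')[0][105:290,270:460,::-1],(400,388),interpolation=cv2.INTER_CUBIC)]))
```

```text
top
long ztop 0.1931 n 287 mid [ 0.5217 -0.2701  0.1906] mean [ 0.5214 -0.2698  0.1904] ext [0.032 0.033 0.006] fit [ 0.522  -0.2701]
   collar z 0.118 ((0.5219513773918152, -0.2701348662376404), 0.02810116671025753) 319
short ztop 0.1281 n 249 mid [ 0.5303 -0.1607  0.1257] mean [ 0.5303 -0.1604  0.1256] ext [0.032 0.032 0.007] fit [ 0.5308 -0.1605]
   collar z 0.053 ((0.5312912464141846, -0.16058218479156494), 0.027983222156763077) 265
tube ztop 0.1032 n 279 mid [0.51   0.1941 0.1013] mean [0.5106 0.1974 0.1   ] ext [0.067 0.069 0.008] fit [0.51   0.1941]
plate ((510.2761535644531, 191.00137329101562), (163.82913208007812, 163.1470184326172), 0.0637667328119278) 1893
rack ((526.572265625, -215.57949829101562), (210.1394500732422, 100.62799072265625), 85.23145294189453) 3509
y1 ztop 0.1834 n 263 mid [ 0.6446 -0.2879  0.1807] mean [ 0.6444 -0.2882  0.1806] ext [0.032 0.032 0.006] fit [ 0.6451 -0.2887]
   collar z 0.118 ((0.6404398679733276, -0.2848356068134308), 0.015344813466072083) 23
y2 ztop 0.1835 n 278 mid [ 0.5216 -0.3873  0.1809] mean [ 0.5215 -0.3867  0.1805] ext [0.032 0.032 
[... 1412 characters left out ...]

   collar z 0.053 ((0.5210127830505371, -0.3887183666229248), 0.010504107922315598) 20
y3 ztop 0.1831 n 145 mid [ 0.397  -0.2389  0.1813] mean [ 0.3991 -0.2385  0.1808] ext [0.035 0.032 0.007] fit [ 0.3969 -0.2393]
   collar z 0.118 ((0.3998620808124542, -0.23839817941188812), 0.016720784828066826) 37
   collar z 0.053 ((0.40081191062927246, -0.23916979134082794), 0.010238762013614178) 16
{'fx': 424.20951310555057, 'fy': 424.20951310555057, 'cx': 276.8734450880062, 'cy': 208.46584190319183, 'R': array([[-0.01429799, -0.9998917 ,  0.00348691],
       [-0.98952706,  0.01364865, -0.14370074],
       [ 0.14363759, -0.00550502, -0.98961505]]), 't': array([-0.10049557,  0.5241682 ,  0.83279806])}
```

View pics/c.png

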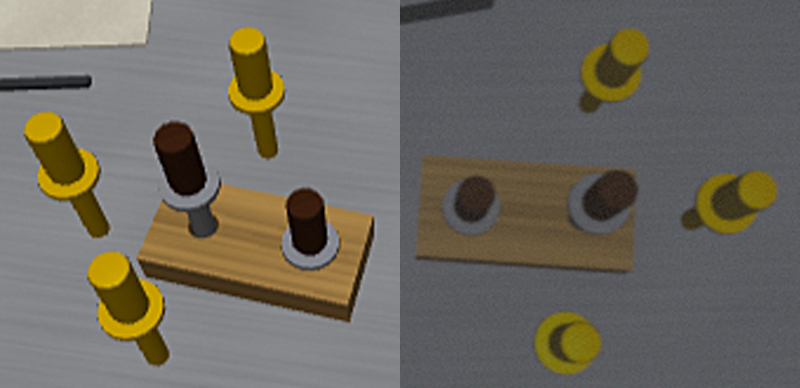

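The candidates are long brown at scene (192,195), short brown at (245,222), and yellow at (221,157), (137,190) and (165,250). The crop confirms the tall brown rod in the rack: its top is at 0.190 m and its collar at 0.118 m, both as described. The short one tops out at 0.125 m and the yellow ones are excluded. Rod is at about (0.5215, -0.271), mouth at about (0.509, 0.193).

```bash
cat > to.py <<'E'
import sys
from h import *
def st():
    s=read_state();R=cv2.Rodrigues(np.array(s['tcp_rot'],float))[0];p=np.array(s['tool_pos']);return s,R,p
if __name__=='__main__':
    s,R,p=st();print('pos',p.round(4),'t',s['time'],'w',round(s['width'],3),'F',np.round(s['wrist_force'],1))
    print('q',np.round(s['q'],2),'\nR',R.round(3).tolist())
    # tool rot needed to make x exactly down (keeping yaw)
    d=np.array([0,0,-1.]);ax=np.cross(R[:,0],d);print('level rot deg (tool)',np.degrees(R.T@ax).round(2))
    for i in range(1,len(sys.argv),3):
        g=np.array(list(map(float,sys.argv[i:i+3])));print(g,'offset cm',(R.T@(g-p)*100).round(2));p=g
E
python3 to.py .3 .605 .27  .5215 -.271 .27  .5215 -.271 .139
```

```text
pos [0.2992 0.6043 0.2301] t 0.1 w 0.999 F [ 0.1  0.1 -0. ]
q [ 1.07  0.26  1.61 -0.    1.27 -0.04] 
R [[-0.001, -0.896, 0.444], [-0.002, 0.444, 0.896], [-1.0, 0.0, -0.002]]
level rot deg (tool) [-0.   -0.12 -0.  ]
[0.3   0.605 0.27 ] offset cm [-3.99 -0.04  0.09]
[ 0.5215 -0.271   0.27  ] offset cm [  0.14 -58.72 -68.67]
[ 0.5215 -0.271   0.139 ] offset cm [13.1  -0.    0.03]
```

Request:
carry_out(
  offset=[
    [-2, 0, 0],
    [-2, -2.35, -2.75],
    [0, -2.35, -2.75],
    [0, -2.35, -2.75],
    [0, -2.35, -2.75],
  ],
  delta_rot=[
    [0, 0, 0],
    [0, 0, 0],
    [0, 0, 0],
    [0, 0, 0],
    [0, 0, 0],
  ],
  fingers=1,
)

```text
time: 0.52
tool_pos: [0.3349, 0.4633, 0.2712]
tcp_rot: [-0.865, 1.392, 0.865]
wrist_force: [0.2, -0.6, 0.4]
width: 0.999
```

Request:
carry_out(
  offset=[
    [0, -2.35, -2.75],
    [0, -2.35, -2.75],
    [0, -2.35, -2.75],
    [0, -2.35, -2.75],
    [0, -2.35, -2.75],
  ],
  delta_rot=[
    [0, 0, 0],
    [0, 0, 0],
    [0, 0, 0],
    [0, 0, 0],
    [0, 0, 0],
  ],
)

```text
time: 0.93
tool_pos: [0.379, 0.2874, 0.2708]
tcp_rot: [-0.865, 1.393, 0.865]
wrist_force: [0.4, -0.4, -0.1]
width: 1.002
```

Request:
carry_out(
  offset=[
    [0, -2.35, -2.75],
    [0, -2.35, -2.75],
    [0, -2.35, -2.75],
    [0, -2.35, -2.75],
    [0, -2.35, -2.75],
  ],
  delta_rot=[
    [0, 0, 0],
    [0, 0, 0],
    [0, 0, 0],
    [0, 0, 0],
    [0, 0, 0],
  ],
)

```text
time: 1.35
tool_pos: [0.4232, 0.1121, 0.271]
tcp_rot: [-0.864, 1.392, 0.864]
wrist_force: [1.6, -0.4, 0.4]
width: 1.0
```

Request:
carry_out(
  offset=[
    [0, -2.35, -2.75],
    [0, -2.35, -2.75],
    [0, -2.35, -2.75],
    [0, -2.35, -2.75],
    [0, -2.35, -2.75],
  ],
  delta_rot=[
    [0, 0, 0],
    [0, 0, 0],
    [0, 0, 0],
    [0, 0, 0],
    [0, 0, 0],
  ],
)

```text
time: 1.77
tool_pos: [0.4675, -0.0633, 0.271]
tcp_rot: [-0.864, 1.393, 0.864]
wrist_force: [0.2, -0.0, -0.2]
width: 0.997
```

Request:
carry_out(
  offset=[
    [0, -2.35, -2.75],
    [0, -2.35, -2.75],
    [0, -2.35, -2.75],
    [0, -2.35, -2.75],
    [0, -2.35, -2.75],
  ],
  delta_rot=[
    [0, 0, 0],
    [0, 0, 0],
    [0, 0, 0],
    [0, 0, 0],
    [0, 0, 0],
  ],
)

```text
time: 2.18
tool_pos: [0.5118, -0.2386, 0.2707]
tcp_rot: [-0.863, 1.393, 0.864]
wrist_force: [1.1, -0.2, 1.4]
width: 0.998
```

Request:
carry_out(
  offset=[
    [0, -1.5, -1.5],
    [0, -0.8, -0.95],
    [0, 0, 0],
    [0, 0, 0],
    [0, 0, 0],
  ],
  delta_rot=[
    [0, 0, 0],
    [0, 0, 0],
    [0, 0, 0],
    [0, 0, 0],
    [0, 0, 0],
  ],
)

```text
time: 2.6
tool_pos: [0.5214, -0.2677, 0.2709]
tcp_rot: [-0.864, 1.392, 0.866]
wrist_force: [-0.2, 0.2, -0.3]
width: 0.998
```

```bash
python3 to.py .5215 -.271 .27  .5215 -.271 .139
python3 - <<'E'
from h import *
grab('wrist'); p,W=cloud('wrist')
cv2.imwrite('pics/d.png',p[...,::-1])
m=np.isfinite(W[...,2])&(abs(W[...,0]-.5215)<.06)&(abs(W[...,1]+.271)<.06)
for lo,hi in((.183,.2),(.112,.124)):
    s=m&(W[...,2]>lo)&(W[...,2]<hi); w=W[s]
    print(lo,len(w),w.mean(0).round(4) if len(w) else '',np.ptp(w,axis=0).round(3) if len(w) else '', cv2.minEnclosingCircle(w[:,:2].astype(np.float32)) if len(w) else '')
E
```

```text
pos [ 0.5214 -0.2677  0.2709] t 2.6 w 0.998 F [-0.2  0.2 -0.3]
q [-0.52  0.08  1.75  0.    1.32 -1.63] 
R [[-0.001, -0.896, 0.443], [0.001, 0.443, 0.896], [-1.0, 0.001, 0.001]]
level rot deg (tool) [ 0.    0.04 -0.07]
[ 0.5215 -0.271   0.27  ] offset cm [ 0.09 -0.16 -0.29]
[ 0.5215 -0.271   0.139 ] offset cm [ 1.31e+01 -2.00e-02 -1.00e-02]
0.183 1598 [ 0.5191 -0.2719  0.1895] [0.033 0.033 0.009] ((0.5204214453697205, -0.27272382378578186), 0.016997603699564934)
0.112 1235 [ 0.5109 -0.2676  0.1179] [0.053 0.055 0.012] ((0.5206157565116882, -0.2726697325706482), 0.02803986333310604)
```

View pics/d.png

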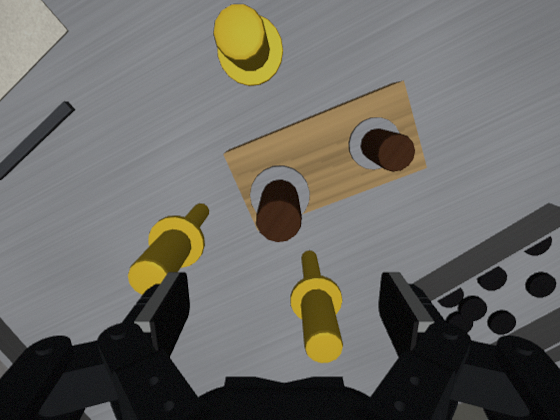

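Wrist view: the long rod's top is at (280,220) and its collar at (280,190). Yellow rods are at (148,275), (323,345) and (240,30), and all are clear of the finger paths. Fitted rod position is (0.5205, -0.2727), consistent with the other views; I take (0.521, -0.272).

Request:
carry_out(
  offset=[
    [2, -0.15, -0.4],
    [3, 0, 0],
    [3, 0, 0],
    [3, 0, 0],
    [2.2, 0, 0],
  ],
  delta_rot=[
    [0, 0, 0],
    [0, 0, 0],
    [0, 0, 0],
    [0, 0, 0],
    [0, 0, 0],
  ],
)

```text
time: 3.07
tool_pos: [0.5202, -0.271, 0.137]
tcp_rot: [-0.864, 1.393, 0.867]
wrist_force: [-0.0, 0.4, -0.6]
width: 1.003
```

Request:
carry_out(
  offset=[
    [0, 0, 0],
    [0, 0, 0],
    [0, 0, 0],
    [0, 0, 0],
    [0, 0, 0],
  ],
  delta_rot=[
    [0, 0, 0],
    [0, 0, 0],
    [0, 0, 0],
    [0, 0, 0],
    [0, 0, 0],
  ],
  fingers=-1,
  newtons=80,
)

```text
time: 3.48
tool_pos: [0.5233, -0.274, 0.1424]
tcp_rot: [-0.868, 1.39, 0.86]
wrist_force: [-0.3, 0.4, 5.0]
width: 0.378
```

Request:
carry_out(
  offset=[
    [0, 0, 0],
    [0, 0, 0],
    [0, 0, 0],
    [0, 0, 0],
    [0, 0, 0],
  ],
  delta_rot=[
    [0, 0, 0],
    [0, 0, 0],
    [0, 0, 0],
    [0, 0, 0],
    [0, 0, 0],
  ],
)

```text
time: 3.9
tool_pos: [0.5234, -0.2741, 0.1424]
tcp_rot: [-0.867, 1.389, 0.86]
wrist_force: [0.2, -0.2, 6.6]
width: 0.382
```

Request:
carry_out(
  offset=[
    [-0.8, 0, 0],
    [-1.2, 0, 0],
    [-1.5, 0, 0],
    [-1.5, 0, 0],
    [-1.5, 0, 0],
  ],
  delta_rot=[
    [0, 0, 0],
    [0, 0, 0],
    [0, 0, 0],
    [0, 0, 0],
    [0, 0, 0],
  ],
)

```text
time: 4.32
tool_pos: [0.5209, -0.2732, 0.2053]
tcp_rot: [-0.864, 1.393, 0.865]
wrist_force: [0.3, 0.6, -2.3]
width: 0.376
```

Request:
carry_out(
  offset=[
    [-2.2, 0, 0],
    [-2.8, 0, 0],
    [-2.5, 0, 0],
    [-1, 0, 0],
    [0, 0, 0],
  ],
  delta_rot=[
    [0, 0, 0],
    [0, 0, 0],
    [0, 0, 0],
    [0, 0, 0],
    [0, 0, 0],
  ],
)

```text
time: 4.73
tool_pos: [0.5229, -0.2743, 0.2936]
tcp_rot: [-0.869, 1.389, 0.859]
wrist_force: [-0.5, -0.4, -3.1]
width: 0.379
```

```bash
python3 to.py .5215 -.271 .28  .505 .05 .28
python3 - <<'E'
from h import *
grab('scene'); p,W=cloud('scene')
cv2.imwrite('pics/e.png',cv2.resize(p[40:290,80:330,::-1],(600,600),interpolation=cv2.INTER_CUBIC))
E
```

```text
pos [ 0.5229 -0.2743  0.2936] t 4.7333 w 0.379 F [-0.5 -0.4 -3.1]
q [-0.53  0.07  1.72 -0.    1.35 -1.64] 
R [[0.006, -0.896, 0.444], [-0.004, 0.444, 0.896], [-1.0, -0.007, -0.001]]
level rot deg (tool) [-0.   -0.03  0.4 ]
[ 0.5215 -0.271   0.28  ] offset cm [1.35 0.28 0.23]
[0.505 0.05  0.28 ] offset cm [-0.13 15.73 28.03]
```

View pics/e.png

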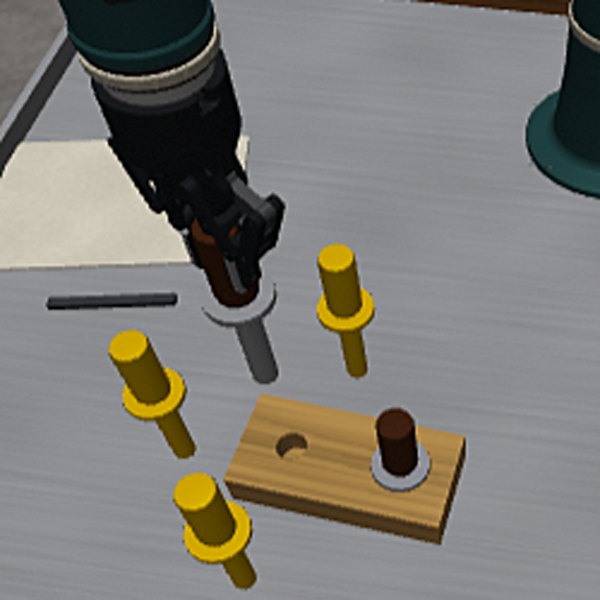

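The long rod is out of the rack: its hole at (290,445) is empty, the shaft hangs straight to (263,380), and the short and yellow rods stand undisturbed. Next I carry it over the tube.

Request:
carry_out(
  offset=[
    [0, 0.7, 1.3],
    [0, 1.3, 2.5],
    [0, 1.5, 2.85],
    [0, 1.5, 2.85],
    [0, 1.5, 2.85],
  ],
  delta_rot=[
    [0, 0, 0.4],
    [0, 0, 0],
    [0, 0, 0],
    [0, 0, 0],
    [0, 0, 0],
  ],
)

```text
time: 5.2
tool_pos: [0.516, -0.1315, 0.2865]
tcp_rot: [-0.856, 1.4, 0.873]
wrist_force: [1.1, -0.3, -3.4]
width: 0.38
```

Request:
carry_out(
  offset=[
    [0, 1.5, 2.85],
    [0, 1.5, 2.85],
    [0, 1.5, 2.85],
    [0, 1.5, 2.85],
    [0, 1.5, 2.85],
  ],
  delta_rot=[
    [0, 0, 0],
    [0, 0, 0],
    [0, 0, 0],
    [0, 0, 0],
    [0, 0, 0],
  ],
)

```text
time: 5.62
tool_pos: [0.5118, 0.0293, 0.2873]
tcp_rot: [-0.858, 1.4, 0.872]
wrist_force: [2.0, 0.8, -4.0]
width: 0.379
```

Request:
carry_out(
  offset=[
    [0, 1.5, 2.85],
    [0, 1.5, 2.85],
    [0, 1.5, 2.85],
    [0, 1.5, 2.8],
    [0, 1.0, 2.0],
  ],
  delta_rot=[
    [0, 0, 0],
    [0, 0, 0],
    [0, 0, 0],
    [0, 0, 0],
    [0, 0, 0],
  ],
)

```text
time: 6.03
tool_pos: [0.508, 0.1807, 0.2877]
tcp_rot: [-0.859, 1.4, 0.873]
wrist_force: [0.2, -0.1, -3.1]
width: 0.378
```

Request:
carry_out(
  offset=[
    [0, 0.7, 1.0],
    [0, 0, 0],
    [0, 0, 0],
    [0, 0, 0],
    [0, 0, 0],
  ],
  delta_rot=[
    [0, 0, 0],
    [0, 0, 0],
    [0, 0, 0],
    [0, 0, 0],
    [0, 0, 0],
  ],
)

```text
time: 6.45
tool_pos: [0.5085, 0.1888, 0.2902]
tcp_rot: [-0.859, 1.398, 0.868]
wrist_force: [0.3, -0.2, -3.5]
width: 0.38
```

```bash
python3 to.py .511 .19 .28
python3 - <<'E'
from h import *
p,d=grab('scene'); grab('top'); grab('wrist')
cv2.imwrite('pics/f.png',np.hstack([cv2.resize(p[80:300,310:510,::-1],(400,440),interpolation=cv2.INTER_CUBIC),cv2.resize(load('wrist')[0][...,::-1],(400,300))[:300] if 0 else cv2.resize(load('top')[0][120:340,30:230,::-1],(400,440),interpolation=cv2.INTER_CUBIC)]))
for n in('scene','top','wrist'):
    P,W=cloud(n); m=np.isfinite(W[...,2])&(np.hypot(W[...,0]-.51,W[...,1]-.192)<.06)
    print(n)
    for lo,hi in((.095,.104),(.165,.185),(.19,.21),(.215,.235),(.24,.25),(.253,.262),(.263,.275)):
        w=W[m&(W[...,2]>lo)&(W[...,2]<hi)]
        if len(w)>12: print(lo,hi,len(w),w.mean(0).round(4),np.ptp(w,axis=0).round(3),np.round(cv2.minEnclosingCircle(w[:,:2].astype(np.float32))[0],4),cv2.minEnclosingCircle(w[:,:2].astype(np.float32))[1])
E
```

```text
pos [0.5085 0.1888 0.2902] t 6.45 w 0.38 F [ 0.3 -0.2 -3.5]
q [ 0.31 -0.02  1.81  0.    1.36 -0.8 ] 
R [[-0.007, -0.896, 0.445], [0.002, 0.445, 0.896], [-1.0, 0.007, -0.001]]
level rot deg (tool) [ 0.   -0.07 -0.42]
[0.511 0.19  0.28 ] offset cm [ 1.02 -0.18  0.22]
scene
0.095 0.104 264 [0.5003 0.1955 0.0992] [0.069 0.067 0.009] [0.5077 0.1916] 0.03518319129943848
0.165 0.185 76 [0.5115 0.1866 0.1751] [0.015 0.02  0.019] [0.5059 0.1893] 0.010781546123325825
0.19 0.21 82 [0.5116 0.1863 0.2004] [0.016 0.02  0.02 ] [0.5057 0.1891] 0.010778956115245819
0.215 0.235 85 [0.5121 0.1861 0.2252] [0.016 0.02  0.019] [0.5061 0.189 ] 0.01076585054397583
0.253 0.262 32 [0.5254 0.1773 0.2603] [0.024 0.042 0.004] [0.5183 0.1832] 0.022825246676802635
0.263 0.275 383 [0.5158 0.1847 0.2671] [0.048 0.055 0.012] [0.5065 0.1888] 0.028012312948703766
top
0.095 0.104 302 [0.5101 0.1929 0.0991] [0.067 0.067 0.008] [0.5093 0.1942] 0.03477461263537407
0.165 0.185 60 [0.5031 0.1843 0.1758] [0.02  0.012 0.019] [0.505 0.189] 0.010605670511722565
0.19 0.21 60 [0.5027 0.1842 0.2003] [0.02  0.012 0.019] [0.5051 0.189 ] 0.010485413484275341
0.253 0.262 17 [0.5026 0.1684 0.2604] [0.047 0.023 0.003] [0.5038 0.1799] 0.024764059111475945
0.263 0.275 504 [0.5038 0.1818 0.2669] [0.055 0.053 0.012] [0.5064 0.1911] 0.028175536543130875
wrist
0.095 0.104 781 [0.4995 0.1962 0.0984] [0.065 0.069 0.007] [0.508  0.1916] 0.03461598604917526
0.165 0.185 146 [0.497  0.1942 0.1752] [0.012 0.019 0.02 ] [0.5018 0.1916] 0.010333123616874218
0.19 0.21 51 [0.4962 0.1947 0.1943] [0.007 0.013 0.009] [0.4981 0.1938] 0.007322413381189108
0.253 0.262 83 [0.4844 0.2001 0.2608] [0.027 0.046 0.003] [0.4948 0.1946] 0.02511700801551342
0.263 0.275 3226 [0.4938 0.1954 0.2667] [0.045 0.055 0.012] [0.5053 0.1897] 0.027786538004875183
```

View pics/f.png

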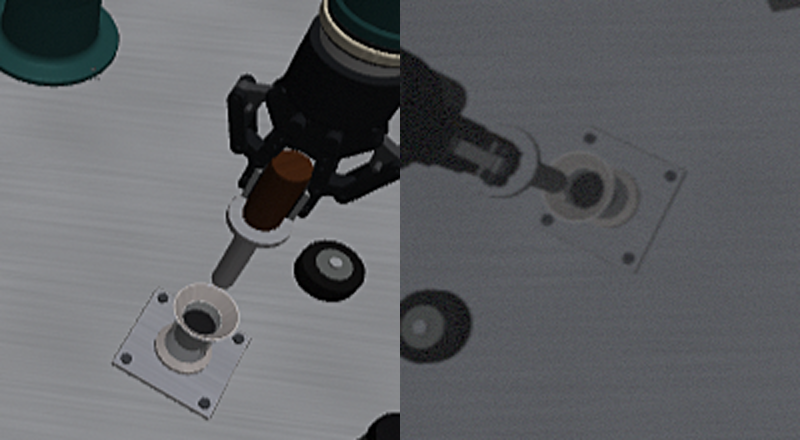

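Shaft hangs vertically at (222,270) in the left half and the funnel mouth is at (206,312). Same-camera comparison of collar and mouth says shift by about (+2.3, +2.6) mm. The foot is at about 0.161 m.

Request:
carry_out(
  offset=[
    [0.5, -0.1, 0.33],
    [2, 0, 0],
    [2, 0, 0],
    [2, 0, 0],
    [1, 0, 0],
  ],
  delta_rot=[
    [0, 0, 0],
    [0, 0, 0],
    [0, 0, 0],
    [0, 0, 0],
    [0, 0, 0],
  ],
)

```text
time: 7.02
tool_pos: [0.5092, 0.192, 0.2126]
tcp_rot: [-0.859, 1.4, 0.87]
wrist_force: [0.2, -0.3, -3.2]
width: 0.379
```

Request:
carry_out(
  offset=[
    [0.4, 0, 0],
    [0.4, 0, 0],
    [0.4, 0, 0],
    [0.4, 0, 0],
    [0.4, 0, 0],
  ],
  delta_rot=[
    [0, 0, 0],
    [0, 0, 0],
    [0, 0, 0],
    [0, 0, 0],
    [0, 0, 0],
  ],
)

```text
time: 7.43
tool_pos: [0.5116, 0.193, 0.1977]
tcp_rot: [-0.86, 1.393, 0.868]
wrist_force: [-2.4, -0.9, 3.9]
width: 0.383
```

The foot is in the tube and pushing with about 7 N, the stack's drag. I continue slowly.

Request:
carry_out(
  offset=[
    [0.4, 0, 0],
    [0.4, 0, 0],
    [0.4, 0, 0],
    [0.4, 0, 0],
    [0.4, 0, 0],
  ],
  delta_rot=[
    [0, 0, 0],
    [0, 0, 0],
    [0, 0, 0],
    [0, 0, 0],
    [0, 0, 0],
  ],
)

```text
time: 7.85
tool_pos: [0.5111, 0.1932, 0.176]
tcp_rot: [-0.86, 1.394, 0.869]
wrist_force: [1.0, 0.0, 4.1]
width: 0.38
```

Request:
carry_out(
  offset=[
    [0.2, 0, 0],
    [0.2, 0, 0],
    [0.2, 0, 0],
    [0.2, 0, 0],
    [0, 0, 0],
  ],
  delta_rot=[
    [0, 0, 0],
    [0, 0, 0],
    [0, 0, 0],
    [0, 0, 0],
    [0, 0, 0],
  ],
)

```text
time: 8.27
tool_pos: [0.5115, 0.1932, 0.1702]
tcp_rot: [-0.86, 1.393, 0.868]
wrist_force: [-1.2, -0.9, 12.9]
width: 0.381
```

Request:
carry_out(
  offset=[
    [0, 0, 0],
    [0, 0, 0],
    [0, 0, 0],
    [0, 0, 0],
    [0, 0, 0],
  ],
  delta_rot=[
    [0, 0, 0],
    [0, 0, 0],
    [0, 0, 0],
    [0, 0, 0],
    [0, 0, 0],
  ],
)

```text
time: 8.68
tool_pos: [0.5115, 0.1932, 0.1702]
tcp_rot: [-0.86, 1.393, 0.868]
wrist_force: [-0.0, -0.3, 12.1]
width: 0.382
```

```bash
python3 to.py
python3 - <<'E'
from h import *
p,d=grab('scene');grab('wrist');grab('top')
for n in('scene','wrist','top'):
    P,W=cloud(n); m=np.isfinite(W[...,2])&(np.hypot(W[...,0]-.51,W[...,1]-.192)<.05)
    z=W[...,2][m&(W[...,2]>.135)&(W[...,2]<.152)]
    h,e=np.histogram(z,bins=np.arange(.135,.153,.001));print(n,dict(zip(e.round(3),h)))
cv2.imwrite('pics/g.png',cv2.resize(p[130:310,350:490,::-1],(467,600),interpolation=cv2.INTER_CUBIC))
E
```

```text
pos [0.5115 0.1932 0.1702] t 8.6833 w 0.382 F [-0.  -0.3 12.1]
q [ 0.31  0.07  1.94  0.01  1.13 -0.8 ] 
R [[-0.003, -0.896, 0.444], [0.004, 0.444, 0.896], [-1.0, 0.005, 0.002]]
level rot deg (tool) [ 0.    0.11 -0.27]
scene {np.float64(0.135): np.int64(0), np.float64(0.136): np.int64(0), np.float64(0.137): np.int64(0), np.float64(0.138): np.int64(1), np.float64(0.139): np.int64(5), np.float64(0.14): np.int64(7), np.float64(0.141): np.int64(4), np.float64(0.142): np.int64(11), np.float64(0.143): np.int64(12), np.float64(0.144): np.int64(24), np.float64(0.145): np.int64(43), np.float64(0.146): np.int64(75), np.float64(0.147): np.int64(59), np.float64(0.148): np.int64(29), np.float64(0.149): np.int64(7), np.float64(0.15): np.int64(7), np.float64(0.151): np.int64(10)}
wrist {np.float64(0.135): np.int64(0), np.float64(0.136): np.int64(0), np.float64(0.137): np.int64(0), np.float64(0.138): np.int64(0), np.float64(0.139): np.int64(16), np.float64(0.14): np.int64(31), np.float64(0.141): np.int64(46), np.float64(0.142): np.int64(42), np.float64(0.143): np.int64(46), np.float64(0.144): np.int64(194), np.float64(0.145): np.int64(1207), np.float64(0.146): np.int64(1417), np.float64(0.147): np.int64(172), np.float64(0.148): np.int64(5), np.float64(0.149): np.int64(7), np.float64(0.15): np.int64(31), np.float64(0.151): np.int64(29)}
top {np.float64(0.135): np.int64(0), np.float64(0.136): np.int64(0), np.float64(0.137): np.int64(1), np.float64(0.138): np.int64(0), np.float64(0.139): np.int64(3), np.float64(0.14): np.int64(4), np.float64(0.141): np.int64(5), np.float64(0.142): np.int64(8), np.float64(0.143): np.int64(5), np.float64(0.144): np.int64(19), np.float64(0.145): np.int64(48), np.float64(0.146): np.int64(88), np.float64(0.147): np.int64(76), np.float64(0.148): np.int64(38), np.float64(0.149): np.int64(9), np.float64(0.15): np.int64(3), np.float64(0.151): np.int64(2)}
```

View pics/g.png

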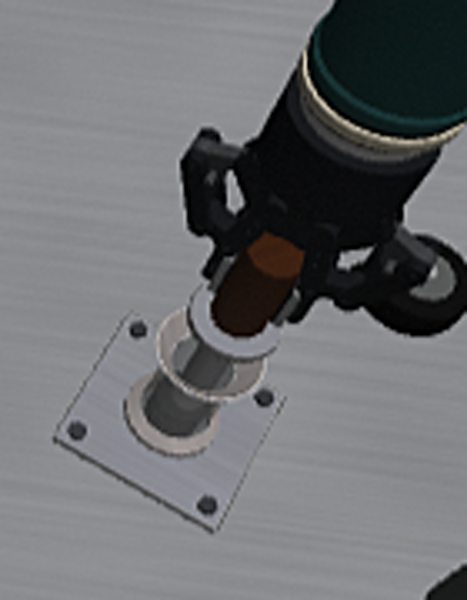

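Collar top at 0.146 m in all three views puts the foot at 0.038 m, so the stack is on the bottom. Press is about 12 N measured, plus about 3 N of rod weight. I add a little for margin, hold, ease off and open.

Request:
carry_out(
  offset=[
    [0.1, 0, 0],
    [0, 0, 0],
    [0, 0, 0],
    [0, 0, 0],
    [0, 0, 0],
  ],
  delta_rot=[
    [0, 0, 0],
    [0, 0, 0],
    [0, 0, 0],
    [0, 0, 0],
    [0, 0, 0],
  ],
)

```text
time: 9.25
tool_pos: [0.5117, 0.1932, 0.1702]
tcp_rot: [-0.861, 1.393, 0.868]
wrist_force: [-2.2, -1.8, 17.2]
width: 0.381
```

Request:
carry_out(
  offset=[
    [0, 0, 0],
    [0, 0, 0],
    [-0.2, 0, 0],
    [-0.2, 0, 0],
    [0, 0, 0],
  ],
  delta_rot=[
    [0, 0, 0],
    [0, 0, 0],
    [0, 0, 0],
    [0, 0, 0],
    [0, 0, 0],
  ],
)

```text
time: 9.67
tool_pos: [0.5096, 0.1927, 0.1704]
tcp_rot: [-0.86, 1.398, 0.87]
wrist_force: [-0.9, -0.2, 2.9]
width: 0.383
```

Request:
carry_out(
  offset=[
    [0, 0, 0],
    [0, 0, 0],
    [0, 0, 0],
    [0, 0, 0],
    [0, 0, 0],
  ],
  delta_rot=[
    [0, 0, 0],
    [0, 0, 0],
    [0, 0, 0],
    [0, 0, 0],
    [0, 0, 0],
  ],
  fingers=1,
)

```text
time: 10.08
tool_pos: [0.51, 0.1928, 0.1703]
tcp_rot: [-0.86, 1.397, 0.87]
wrist_force: [0.4, 0.1, 0.2]
width: 1.001
```

Request:
carry_out(
  offset=[
    [0, 0, 0],
    [0, 0, 0],
    [0, 0, 0],
    [0, 0, 0],
    [0, 0, 0],
  ],
  delta_rot=[
    [0, 0, 0],
    [0, 0, 0],
    [0, 0, 0],
    [0, 0, 0],
    [0, 0, 0],
  ],
)

```text
time: 10.5
tool_pos: [0.5103, 0.1929, 0.1708]
tcp_rot: [-0.86, 1.396, 0.869]
wrist_force: [1.0, -0.1, -0.6]
width: 0.999
```

Request:
carry_out(
  offset=[
    [-1, 0, 0],
    [-1.5, 0, 0],
    [-2.5, 0, 0],
    [-3, 0, 0],
    [-3, 0, 0],
  ],
  delta_rot=[
    [0, 0, 0],
    [0, 0, 0],
    [0, 0, 0],
    [0, 0, 0],
    [0, 0, 0],
  ],
)

```text
time: 10.92
tool_pos: [0.5105, 0.1924, 0.2821]
tcp_rot: [-0.86, 1.397, 0.87]
wrist_force: [0.5, 0.3, 0.1]
width: 0.996
```

Request:
carry_out(
  offset=[
    [-2, 0, 0],
    [-1, 0, 0],
    [0, 0, 0],
    [0, 0, 0],
    [0, 0, 0],
  ],
  delta_rot=[
    [0, 0, 0],
    [0, 0, 0],
    [0, 0, 0],
    [0, 0, 0],
    [0, 0, 0],
  ],
)

```text
time: 11.33
tool_pos: [0.5102, 0.1922, 0.3089]
tcp_rot: [-0.86, 1.399, 0.87]
wrist_force: [-0.2, -0.1, -0.6]
width: 1.0
```

```bash
python3 to.py
python3 - <<'E'
from h import *
p,d=grab('scene');grab('wrist')
for n in('scene','wrist'):
    P,W=cloud(n); m=np.isfinite(W[...,2])&(np.hypot(W[...,0]-.51,W[...,1]-.192)<.07)
    for lo,hi in((.142,.15),(.212,.224)):
        w=W[m&(W[...,2]>lo)&(W[...,2]<hi)]
        if len(w): print(n,lo,len(w),np.median(w,0).round(4),np.round(cv2.minEnclosingCircle(w[:,:2].astype(np.float32))[0],4))
cv2.imwrite('pics/i.png',p[...,::-1])
E
```

```text
pos [0.5102 0.1922 0.3089] t 11.3333 w 1.0 F [-0.2 -0.1 -0.6]
q [ 0.31 -0.02  1.78  0.    1.39 -0.8 ] 
R [[-0.009, -0.896, 0.444], [0.002, 0.444, 0.896], [-1.0, 0.009, -0.002]]
level rot deg (tool) [ 0.   -0.12 -0.52]
scene 0.142 289 [0.5177 0.1854 0.1469] [0.506  0.1937]
scene 0.212 243 [0.5081 0.1926 0.2184] [0.5058 0.1933]
wrist 0.142 1132 [0.4926 0.204  0.1459] [0.5053 0.1945]
wrist 0.212 1504 [0.5039 0.1955 0.2177] [0.5053 0.1949]
```

View pics/i.png

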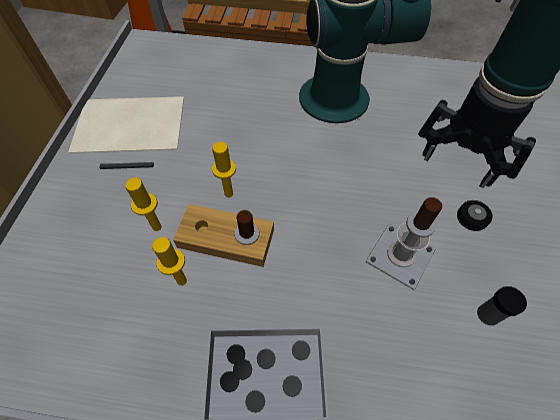

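The rod stands upright and free in the tube at (425,220), and the gripper is open and clear above it. The rest of the scene is unchanged, so I hand the job in.

```bash
python3 -c "from workcell import *; print(finish_job())"
```

```text
the job is handed in; nothing more can be done
None
```

I took the long brown rod out of the rack, pushed the stack down the tube, pressed it onto the bottom and left the rod standing free in the tube. The job was handed in at about 11.4 s of the 42 s allowed.

- **Stack on the bottom:** while pressed, the collar top was at 0.146 m in all three views. That puts the foot at 0.038 m, the height of the stack's top when it sits on the bottom. After release it still read 0.146–0.147 m.
- **Rod standing loose:** the handle top is at 0.218 m, and collar and top line up within 0.5 mm, so it is upright. The gripper is clear of it and the wrist force reads about zero.
- **Press force:** I held about 12 N at the wrist sensor, then about 17 N. Adding roughly 3 N for the rod's weight, the stack felt about 15 to 20 N. The second press may therefore have just touched the upper end of the 12 to 20 N range.
- **Disagreements:** the cameras differed by 2–3 mm on the mouth position, well inside the 9 mm clearance around the shaft. The measured tool pose also shifted by about 5 mm when the gripper closed, so I used camera comparisons to line the rod up with the tube.
- **Look-alikes:** the yellow rods, the short rod and the grey tube were not touched.

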